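Find the full tea caddy in the pull-out rack and hold it up

ROBOT

A 7-joint arm with a two-finger parallel gripper is mounted at the origin on a cart in front of the work surface, level with it; the furniture and walls round the work are solid. World frame = base frame: x ahead of the robot, y to its left, z up, the work surface at z = 0. Lengths are in m, angles in rad, forces in N, time in s.
With the tool pointing down it reaches from about 0.4 to 0.875 m from the base axis. Payload 19.3 kg.
Tool frame: the origin (TCP) lies at the very end of the fingers, on their centre line; the grasp point (between the pads) lies 19 mm behind it; z points along the fingers, y is the line along which they close (so a half turn about z gives the same grasp; the last joint's range is limited). The gripper opens to 85 mm and grips with 20 to 120 N. Pads are 22 mm wide; open, the fingers measure 114 mm over their backs; the gripper's body (76 mm by 85 mm) begins 54 mm behind the grasp point. The pads swing forward as they close: fully open they stand 13 mm farther back than shut.
Start: joints at [-1.196, 0.521, -0.036, 1.599, 0.021, 1.021, -0.113], TCP at [0.269, 0.564, 0.231] pointing down, gripper open.
Joint ranges: [-2.91, 2.91], [-0.3, 2.13], [-1.5, 1.42], [0.17, 2.43], [-1.26, 4.41], [0.16, 1.93], [-2.52, 2.52]. Speed limits (rad/s): [1.89, 1.89, 2.39, 2.39, 3.01, 3.01, 3.01].

INTERFACE

Orientations are given as [roll, pitch, yaw] about the fixed x, y, z axes, in that order (R = Rz(yaw) Ry(pitch) Rx(roll)).
In Python, from workcell import bot gives the robot as it stands. The module is installed in compiled form; this text tells all that it offers.
- The arm moves only by the tool apply_moves, never from a script. Its arguments are lists of equal length, an entry for each row: "claw": the finger opening in m, from 0 to 0.0854; "xyz": the shift along the tool's x, y, z in m, a list of three; "twist": the turn, a rotation vector about the tool's x, y, z in rad, a list of three. A call has 1 to 20 rows; each row shifts and turns the commanded pose from where the row before left it, along the tool's axes as they then stand; what a row does not reach is not made up. A row lasts 1/10 s, in which the tool goes at most 50 mm and 8.59 degrees, less where a joint would pass 70% of its speed; a pose out of reach is approached as far as the arm can. A call with a gripper value outside its range is refused whole. The fingers move at their own pace and stop on an object; "force" is the grip in N (left out, the last holds). Time passes only in rows, so rows that do not move let the fingers close. It gives the time, the measured TCP pose, the force, the opening and the grip force at its end, in the units of the state.
- bot.observe(): the state, without advancing time (a new reading comes with each control period).
- bot.grab_frame(name): name is "scene" or "top" or "wrist"; returns a dict with "img" (480x640x3 uint8, red, green, blue), "vfov" (degrees; the focal length in pixels is half the picture's height over the tangent of half this angle, whatever the lens; pixels are square), "cx", "cy" (the principal point, pixels), "view" (4x4, takes a point from world to camera coordinates). Camera axes: x right, y up, looking along -z (the intrinsics and any distortion apply to the point x, -y, -z); pixel columns grow to the right and rows downward; lengths in m; the calibration is good to about 2 mm. The wrist camera is an equidistant fisheye: a pixel r from the principal point sees the ray r / f radians off the axis. A picture is of the moment at which its call begins. There is no depth.
- bot.job_done(): hands the job in; it is judged then, once.
Trained networks look in the newest picture that a camera, given by its name, has taken for a name from the list of things; names that differ only in an ending like _2 or _b are one class to them, and where a whole thing is asked for, a point or a joint stands for the part that bears it (a point fixed in the world has none). Each returns a list of dicts, best first, with "score" (0 to 1); they miss things now and then, are a little off and sometimes report something else, mostly with a low value. They report only what shows in the picture. A call takes as long as a camera call. They do not tell look-alikes from the thing itself.
- bot.find_in(camera, query): "position" ([x, y, z] in m, in world coordinates, good to about 4 mm: the middle of the surface that is visible of it).
The state is a dict: "clock": time; "qpos": joint angles; "qd": joint speeds; "joint_efforts": joint torques, N m; "position": TCP position; "tool_rot": TCP orientation; "force": force on the tool from outside, world axes, zero at the start; "moment": the same for the moment, N m; "grip_width": finger opening in m; "finger_force": force on a finger pad.
Only numpy, scipy, OpenCV 4.12 (cv2) and the standard library are available. Lean on these libraries where they do the work, as an engineer would, in place of code of your own. Each camera call takes 0.05 s, during which the arm holds its last target. There are 200 camera calls.

TASK

One of the three tea caddies in the pull-out rack is still full: pull the tray out by its handle until it clicks and stays out, and let go of it. Then, from left to right so that none is missed, lift each caddy clear of the tray to feel its weight, and put back any that is not the heaviest, upright in its own pocket without dropping it. Finish while holding the heaviest up to me in the gripper, upright and with its underside higher than the rack's upper shelf (about 20 cm over the worktop), the other two in their pockets, the tray still out, the spice jars and the mug left alone.

Things in the scene. Friction and masses are not known exactly. Their poses are not given: they have to be found in the camera images.
- rack: fixed two-tier worktop rack of dark wood, front = its own -x, 170 mm deep, 296 mm wide, 139 mm high. Origin: centre of its underside, on the worktop. The upper shelf (underside 125 mm up, front edge at x = -40 mm) overhangs the caddies while the tray is in, so they cannot be lifted
- runner (a joint): travel of the pull-out tray in m: 0 fully in, 0.100 fully out, moving along the rack's -x. Starts fully in. A return spring (1 to 2 N) draws it back when let go, unless the detent holds it: sprung balls click over a bump between 0.086 and 0.098 (pull 10 to 15 N in all) and then hold it at about 0.0975 against a push of some 5 N
- tray: white pull-out tray of the rack with three pockets in a row from left to right, 86 mm deep, 230 mm wide; its outer rims reach 42 mm and its dividers 37 mm above the worktop, pocket floors 22 mm. Axes as the rack's; its origin coincides with the rack's origin when in and moves 100 mm along the rack's -x when out
- tray_handle (a point): middle of the tray's upturned bow handle: a round steel bar 10 mm thick and 90 mm long, lying along the rack's y, 85 mm above the worktop, 45 mm in front of the tray. It can be pinched from above, fingers in front of and behind it
- pocket_left (a point): centre of the floor of the left pocket of the tray (moves with the tray). Pocket 76 mm front to back, 70 mm wide; its rims and dividers reach 14 to 20 mm above this point
- pocket_middle (a point): centre of the floor of the middle pocket of the tray (moves with the tray). Pocket 76 mm front to back, 70 mm wide; its rims and dividers reach 14 to 20 mm above this point
- pocket_right (a point): centre of the floor of the right pocket of the tray (moves with the tray). Pocket 76 mm front to back, 70 mm wide; its rims and dividers reach 14 to 20 mm above this point
- caddy_left: closed square tea caddy (lid stays on), dark teal with a cream lid, 56 x 56 mm, 84 mm high, sides along its x and y. Origin: centre of its underside. Starts in the left pocket (left = robot's left, +y). All three look the same; neither name nor place tells the weight, 0.15 to 0.75 kg each, the heaviest at least 0.2 kg above either other. Hidden packs inside may shift by 1 mm
- caddy_middle: closed square tea caddy (lid stays on), dark teal with a cream lid, 56 x 56 mm, 84 mm high, sides along its x and y. Origin: centre of its underside. Starts in the middle pocket (left = robot's left, +y). With the tray out, grip any caddy from above with one finger in front and one behind: over 40 mm is free there, only 18 mm between neighbours
- caddy_right: closed square tea caddy (lid stays on), dark teal with a cream lid, 56 x 56 mm, 84 mm high, sides along its x and y. Origin: centre of its underside. Starts in the right pocket (left = robot's left, +y). Looks and is gripped like the others
- spice_a: spice jar with a black cap, 41 mm across and 105 mm high, standing on the upper shelf of the rack; leave it alone. Origin: centre of its underside
- spice_b: spice jar with a mustard-yellow cap, 42 mm across and 96 mm high, standing on the upper shelf of the rack; leave it alone. Origin: centre of its underside
- spice_c: clear spice jar with a white and blue cap, 47 mm across and 98 mm high, standing on the upper shelf of the rack; leave it alone. Origin: centre of its underside
- mug: plain white mug, 88 mm across, 127 mm with its handle, 95 mm high, on the worktop to the left of the rack; leave it alone. Origin: centre of its underside
Things that resemble listed ones, but are neither listed nor needed, are in the scene too. What is shaped like the caddy_right but orange or red is not meant. Leave any purple or red look-alike of the caddy_middle alone.

How it is judged:
On the way, in this order (a step that is already met when the one before it is completed fails the run):
1. the tray is fully out, held by its detent with the fingers off it (value of joint runner above 0.094 m and contact force between tray and the fingers below 0.1 N), for 0.3 s.
2. the left caddy is lifted clear of the tray (20 mm or more) between the fingers, tray still out, the other two standing in the tray (height (world z) of caddy_left above 0.042 m and contact force between caddy_left and the fingers above 2 N and contact force between caddy_left and rack below 0.1 N and value of joint runner above 0.094 m and height (world z) of each of caddy_middle, caddy_right below 0.027 m), for 0.3 s.
3. the middle caddy is lifted clear of the tray (20 mm or more) between the fingers, tray still out, the other two standing in the tray (height (world z) of caddy_middle above 0.042 m and contact force between caddy_middle and the fingers above 2 N and contact force between caddy_middle and rack below 0.1 N and value of joint runner above 0.094 m and height (world z) of each of caddy_left, caddy_right below 0.027 m), for 0.3 s.
4. the right caddy is lifted clear of the tray (20 mm or more) between the fingers, tray still out, the other two standing in the tray (height (world z) of caddy_right above 0.042 m and contact force between caddy_right and the fingers above 2 N and contact force between caddy_right and rack below 0.1 N and value of joint runner above 0.094 m and height (world z) of each of caddy_left, caddy_middle below 0.027 m), for 0.3 s.
At the end, for the whole second after the job is handed in: One caddy held in the fingers, underside over 150 mm above the worktop, within 0.25 rad of upright, clear of the rack; the other two upright in their own pockets (within 14 mm of the middle), each pressing on the tray with less than 4.5 N, so the heaviest is held; tray out over 94 mm (value of joint runner above 0.094 m and ((height (world z) of caddy_left above 0.15 m and contact force between caddy_left and the fingers above 2 N and contact force between caddy_left and rack below 0.1 N and angle between caddy_left's own z axis and vertical below 0.25 rad and linear speed of caddy_left below 0.05 m/s and horizontal distance between caddy_middle and pocket_middle below 0.014 m and height (world z) of each of caddy_middle, caddy_right below 0.027 m and angle between each of caddy_middle, caddy_right's own z axis and vertical below 0.1 rad and linear speed of each of caddy_middle, caddy_right below 0.03 m/s and contact force between each of caddy_middle, caddy_right and the fingers below 0.1 N and contact force between caddy_middle and tray between 0.8 and 4.5 N and horizontal distance between caddy_right and pocket_right below 0.014 m and contact force between caddy_right and tray between 0.8 and 4.5 N) or (height (world z) of caddy_middle above 0.15 m and contact force between caddy_middle and the fingers above 2 N and contact force between caddy_middle and rack below 0.1 N and angle between caddy_middle's own z axis and vertical below 0.25 rad and linear speed of caddy_middle below 0.05 m/s and horizontal distance between caddy_left and pocket_left below 0.014 m and height (world z) of each of caddy_left, caddy_right below 0.027 m and angle between each of caddy_left, caddy_right's own z axis and vertical below 0.1 rad and linear speed of each of caddy_left, caddy_right below 0.03 m/s and contact force between each of caddy_left, caddy_right and the fingers below 0.1 N and contact force between caddy_left and tray between 0.8 and 4.5 N and horizontal distance between caddy_right and pocket_right below 0.014 m and contact force between caddy_right and tray between 0.8 and 4.5 N) or (height (world z) of caddy_right above 0.15 m and contact force between caddy_right and the fingers above 2 N and contact force between caddy_right and rack below 0.1 N and angle between caddy_right's own z axis and vertical below 0.25 rad and linear speed of caddy_right below 0.05 m/s and horizontal distance between caddy_left and pocket_left below 0.014 m and height (world z) of each of caddy_left, caddy_middle below 0.027 m and angle between each of caddy_left, caddy_middle's own z axis and vertical below 0.1 rad and linear speed of each of caddy_left, caddy_middle below 0.03 m/s and contact force between each of caddy_left, caddy_middle and the fingers below 0.1 N and contact force between caddy_left and tray between 0.8 and 4.5 N and horizontal distance between caddy_middle and pocket_middle below 0.014 m and contact force between caddy_middle and tray between 0.8 and 4.5 N))); the arm keeps its last pose, push and grip.
It fails at once if the left caddy is dropped (in the air more than 12 mm above the tray floor with neither the fingers nor the tray carrying it) or tipped over ((height (world z) of caddy_left above 0.034 m and contact force between caddy_left and the fingers below 0.02 N and contact force between caddy_left and rack below 0.02 N) or angle between caddy_left's own z axis and vertical above 0.7 rad).
It fails at once if the middle caddy is dropped (in the air more than 12 mm above the tray floor with neither the fingers nor the tray carrying it) or tipped over ((height (world z) of caddy_middle above 0.034 m and contact force between caddy_middle and the fingers below 0.02 N and contact force between caddy_middle and rack below 0.02 N) or angle between caddy_middle's own z axis and vertical above 0.7 rad).
It fails at once if the right caddy is dropped (in the air more than 12 mm above the tray floor with neither the fingers nor the tray carrying it) or tipped over ((height (world z) of caddy_right above 0.034 m and contact force between caddy_right and the fingers below 0.02 N and contact force between caddy_right and rack below 0.02 N) or angle between caddy_right's own z axis and vertical above 0.7 rad).
It fails at once if a spice jar is shifted by more than 30 mm or tipped (distance of any of spice_a, spice_b, spice_c from where it was at the start of the episode above 0.03 m or angle between any of spice_a, spice_b, spice_c's own z axis and vertical above 0.3 rad).
It fails at once if the mug is shifted by more than 30 mm or tipped (distance of mug from where it was at the start of the episode above 0.03 m or angle between mug's own z axis and vertical above 0.3 rad).
It also fails if it takes over 72 s, if anything falls off the work surface, if the arm or the gripper's body presses on something with over 40 N, if the wrist force passes 120 N, or if a joint passes its speed limit or range.

## Working session

There is one attempt and no reset: what is moved stays moved. The work goes in short steps, Python scripts to look and compute and a tool call to move; the robot and the scene stay as the last step left them, time stands still between calls to the robot, and variables do not carry over. Pictures are saved under pics/ and viewed, at most 10 in all, crops included, and the job is handed in when it is done.

Besides the shell and the picture viewer there is one more tool, called after "Request:" as name(argument=value, ...) on one line, values as JSON. apply_moves: Moves the arm, as the interface text tells. Its arguments: {"type":"object","properties":{"claw":{"type":"array"},"xyz":{"type":"array"},"twist":{"type":"array"},"force":{"type":"number"}},"required":["claw","xyz","twist"]}

```bash
mkdir -p pics
cat > h.py <<'E'
import numpy as np, cv2
from workcell import bot
def save(c,n):
    f=bot.grab_frame(c); cv2.imwrite(f'pics/{n}.png',f['img'][:,:,::-1]); return f
def proj(f,p):
    q=f['view']@np.r_[p,1]; F=240/np.tan(np.radians(f['vfov']/2)); return f['cx']+F*q[0]/-q[2], f['cy']-F*q[1]/-q[2]
def ray(f,u,v,z):
    F=240/np.tan(np.radians(f['vfov']/2)); V=np.linalg.inv(f['view'])
    d=V[:3,:3]@np.array([(u-f['cx'])/F,-(v-f['cy'])/F,-1]); o=V[:3,3]; return o+d*(z-o[2])/d[2]
E
python3 - <<'E'
from h import *
s=bot.observe(); print(s)
for c in('scene','top'):
    f=save(c,c+'0'); print(c,f['vfov'],f['cx'],f['cy'],np.linalg.inv(f['view'])[:3,3])
    for q in ['rack','tray','tray_handle','caddy_left','spice_a','mug']:
        for r in bot.find_in(c,q)[:5]: print(q,np.round(r['position'],3),round(r['score'],2),np.round(proj(f,r['position'])))
E
```

```text
{'clock': 0.0, 'qpos': array([-1.19617452,  0.5220446 , -0.03635021,  1.5999923 ,  0.02119722,
        1.02110887, -0.11280419]), 'qd': array([ 5.04182816e-04,  1.85499870e-03, -1.02845713e-03, -1.28506055e-04,
        1.03981025e-05, -5.59831525e-05,  5.12672419e-04]), 'joint_efforts': array([ 2.99059888e-03, -9.27096534e+01,  1.98142022e+00, -3.69917500e+01,
        1.79891114e-02,  8.30951671e-03, -8.33684430e-05]), 'position': array([0.2688108 , 0.56386422, 0.23071204]), 'tool_rot': array([-3.14042646e+00,  6.98676674e-05,  2.69677476e+00]), 'force': array([-0.67876358,  0.15498689, -1.31345357]), 'moment': array([-0.01632847, -0.0412092 , -0.01658459]), 'finger_force': 0.0, 'grip_width': 0.08525383710345329}
scene 48.36806278052412 322.0961926154426 248.5553305698549 [-0.43527054 -0.67750226  0.60772914]
rack [ 0.649 -0.143  0.077] 0.92 [379. 251.]
tray [ 0.589 -0.126  0.039] 0.89 [361. 272.]
tray_handle [ 0.588 -0.121  0.037] 0.64 [359. 273.]
tray_handle [ 0.689 -0.194  0.2  ] 0.58 [407. 201.]
caddy_left [ 0.616 -0.022  0.084] 0.6 [330. 242.]
spice_a [ 0.7   -0.018  0.189] 0.7 [346. 194.]
spice_a [ 0.689 -0.193  0.199] 0.67 [407. 202.]
spice_a [ 0.695 -0.095  0.193] 0.66 [372. 197.]
spice_a [ 0.587 -0.124  0.04 ] 0.4 [360. 272.]
mug [0.462 0.206 0.067] 0.86 [221. 251.]
top 48.83041343394901 324.4976503963565 237.74005224827928 [ 0.4170543  -0.04168478  1.07460894]
rack [ 0.665 -0.103  0.137] 0.68 [349. 164.]
tray [ 0.6   -0.073  0.03 ] 0.97 [331. 210.]
tray_handle [ 0.606 -0.072  0.029] 0.56 [331. 207.]
tray_handle [ 0.624 -0.016  0.104] 0.38 [302. 191.]
caddy_left [ 0.603 -0.072  0.029] 0.74 [331. 209.]
caddy_left [ 0.624 -0.014  0.104] 0.73 [301. 191.]
spice_a [ 0.703 -0.08   0.234] 0.96 [338. 127.]
spice_a [ 0.704 -0.008  0.239] 0.69 [294. 125.]
mug [0.486 0.229 0.041] 0.81 [177. 268.]
```

View pics/scene0.png

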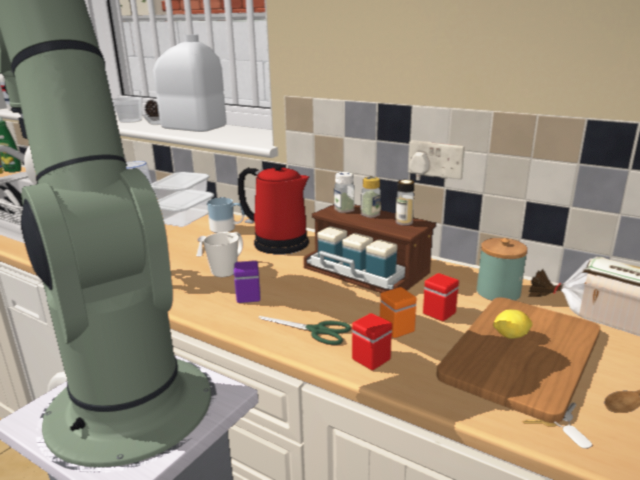

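View pics/top0.png

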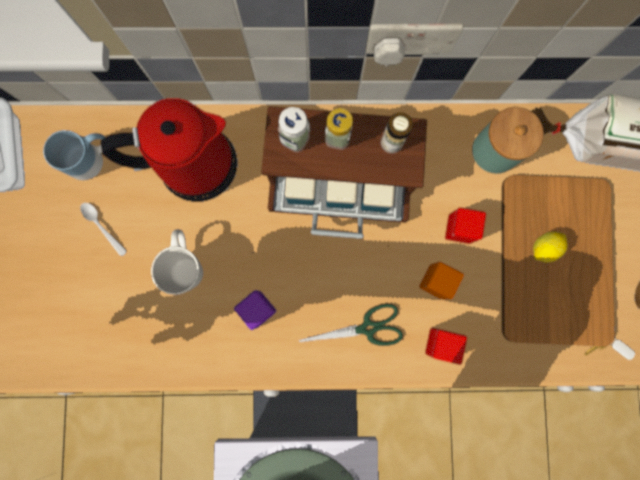

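Two pictures: the three teal caddies with cream lids show at top (299,191), (340,194) and (378,197), with the tray handle at (337,227). The look-alikes are red at (466,225) and (446,346), orange at (441,281) and purple at (255,310). I choose the teal ones in the rack and check them in a close crop.

Run:
```python
from h import *
im=cv2.imread('pics/top0.png')[95:245,250:440]; cv2.imwrite('pics/crop0.png',cv2.resize(im,None,fx=4,fy=4,interpolation=cv2.INTER_CUBIC))
```

```text
(no output)
```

View pics/crop0.png

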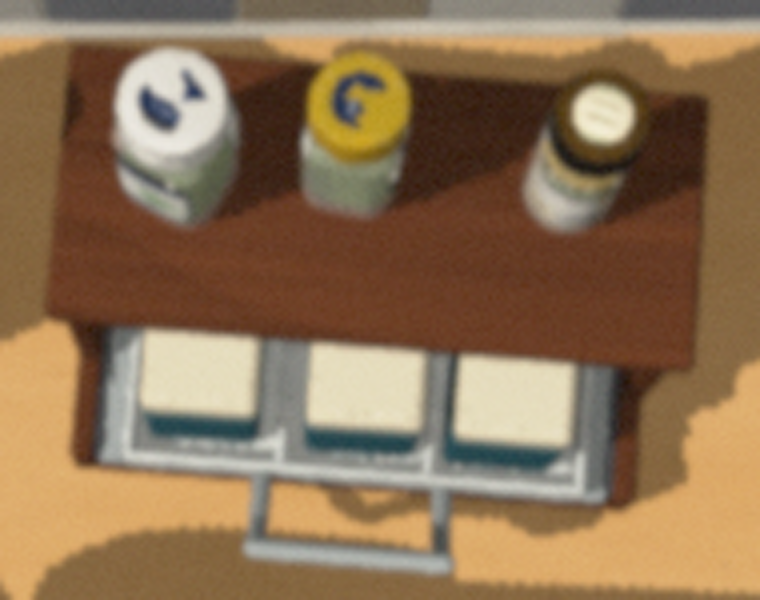

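The crop shows the three teal caddies with cream lids at crop (200,375), (365,385) and (515,400). The handle bar runs from (245,549) to (450,565), and the shelf's front edge from (48,317) to (692,366).

Run:
```python
from h import *
f=bot.grab_frame('top')
P=lambda u,v,z: ray(f,250+u/4,95+v/4,z)
a,b=P(245,549,.087),P(450,565,.087); print('bar',a,b,(a+b)/2,np.arctan2(b[0]-a[0],-(b[1]-a[1])), np.linalg.norm(a-b))
s=[P(48,317,.139),P(692,366,.139),P(707,97,.139),P(72,47,.139)]
print(np.round(s,4)); 
d=s[1]-s[0]; e=s[2]-s[3]; print('yaw',np.arctan2(d[0],-d[1]),np.arctan2(e[0],-e[1]),np.linalg.norm(d),np.linalg.norm(e))
print('lids',*[np.round(P(u,v,.106),4) for u,v in [(200,372),(365,385),(515,402)]])
th=np.mean([np.arctan2(d[0],-d[1]),np.arctan2(e[0],-e[1])])
X=np.array([np.cos(th),np.sin(th)])
print('handle from rack',((s[0]+s[1])/2)[:2]-X*(0.045+.043-.04), X)
```

```text
bar [ 0.5476017  -0.03297758  0.087     ] [ 0.53924556 -0.12948657  0.087     ] [ 0.54342363 -0.08123208  0.087     ] -0.08636862748571864 0.09687007487157014
[[ 0.6471  0.0548  0.139 ]
 [ 0.6226 -0.2361  0.139 ]
 [ 0.7486 -0.2471  0.139 ]
 [ 0.7736  0.0443  0.139 ]]
yaw -0.0837736709301838 -0.08570342608630357 0.2919238416234193 0.29253619136008424
lids [ 0.6285 -0.0127  0.106 ] [ 0.6218 -0.0896  0.106 ] [ 0.6133 -0.1596  0.106 ]
handle from rack [ 0.58702811 -0.08662142] [ 0.99641184 -0.08463717]
```

Request:
apply_moves(claw=[0.04,0.04,0.04,0.04,0.04,0.04,0.04,0.04,0.04,0.04,0.04,0.04,0.04,0.04,0.04,0.04,0.04,0.04,0.04,0.04], xyz=[[0,0,0],[0,0,0],[0,0,0],[0,0,0],[0,0,0],[0,0,0],[0,0,0],[0,0,0],[0,0,0],[-0.041,0.022,0],[-0.041,0.022,0],[-0.041,0.022,0],[-0.041,0.022,0],[-0.041,0.022,0],[-0.041,0.022,0],[-0.041,0.022,0],[-0.041,0.022,0],[-0.041,0.022,0],[-0.041,0.022,0],[-0.041,0.022,0]], twist=[[0,0,0.135],[0,0,0.135],[0,0,0.135],[0,0,0.135],[0,0,0.135],[0,0,0.135],[0,0,0.135],[0,0,0.135],[0,0,0.131],[0,0,0],[0,0,0],[0,0,0],[0,0,0],[0,0,0],[0,0,0],[0,0,0],[0,0,0],[0,0,0],[0,0,0],[0,0,0]])

```text
clock: 2.75
position: [0.4723, 0.0925, 0.2316]
tool_rot: [3.141, -0.001, 1.486]
force: [0.4, 0.6, 0.8]
grip_width: 0.0402
finger_force: 0.0
```

Request:
apply_moves(claw=[0.04,0.04,0.04,0.04,0.04,0.04], xyz=[[-0.041,0.022,0],[-0.041,0.022,0],[-0.041,0.022,0],[-0.041,0.022,0],[0,0,0],[0,0,0]], twist=[[0,0,0],[0,0,0],[0,0,0],[0,0,0],[0,0,0],[0,0,0]])

```text
clock: 3.35
position: [0.5455, -0.0776, 0.2311]
tool_rot: [-3.141, 0.0, 1.484]
force: [-0.3, 1.1, -0.0]
grip_width: 0.0398
finger_force: 0.0
```

```bash
cat >> h.py <<'E'
def rayf(f,u,v,z):
    F=240/np.tan(np.radians(f['vfov']/2)); V=np.linalg.inv(f['view'])
    a=np.array([u-f['cx'],v-f['cy']]); r=np.linalg.norm(a); t=r/F
    d=V[:3,:3]@np.array([np.sin(t)*a[0]/r,-np.sin(t)*a[1]/r,-np.cos(t)]); o=V[:3,3]; return o+d*(z-o[2])/d[2]
def projf(f,p):
    q=f['view']@np.r_[p,1]; F=240/np.tan(np.radians(f['vfov']/2)); r=np.hypot(q[0],q[1]); t=np.arctan2(r,-q[2])
    return np.array([f['cx']+F*t*q[0]/r, f['cy']-F*t*q[1]/r])
E
python3 - <<'E'
from h import *
f=save('wrist','w1'); print(f['vfov'],f['cx'],f['cy'])
L=np.array([.0847,.9964,0])
for p in ([.5434,-.0812,.09]+.045*L,[.5434,-.0812,.09]-.045*L,[.5455,-.0776,.09]): print(projf(f,np.array(p)))
E
```

```text
65.70646984690485 322.83005942884455 237.65893522512252
[320.24208682 170.09247304]
[320.67168196 279.19569301]
[322.69518816 222.16988012]
```

View pics/w1.png

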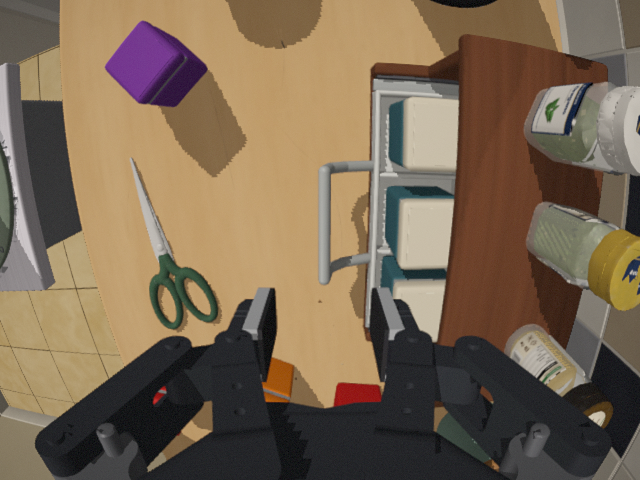

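The wrist view shows the bar from (325,165) to (325,283), midway between the fingers at about x 0.546. I go straight down.

Request:
apply_moves(claw=[0.04,0.04,0.04,0.04,0.04,0.04,0,0,0,0,0], xyz=[[0,0,0.035],[0,0,0.035],[0,0,0.035],[0,0,0.035],[0,0,0.023],[0,0,0],[0,0,0],[0,0,0],[0,0,0],[0,0,0],[0,0,0]], twist=[[0,0,0],[0,0,0],[0,0,0],[0,0,0],[0,0,0],[0,0,0],[0,0,0],[0,0,0],[0,0,0],[0,0,0],[0,0,0]], force=50)

```text
clock: 4.5
position: [0.5466, -0.0762, 0.0698]
tool_rot: [3.139, -0.001, 1.486]
force: [-0.2, 2.4, 9.5]
grip_width: 0.0078
finger_force: 49.2
```

Request:
apply_moves(claw=[0,0,0,0,0,0,0,0,0,0,0,0,0], xyz=[[0,-0.01,0],[0,-0.01,0],[0,-0.01,0],[0,-0.01,0],[0,-0.01,0],[0,-0.01,0],[0,-0.01,0],[0,-0.01,0],[0,-0.01,0],[0,-0.01,0],[0,-0.002,0],[0,0,0],[0,0,0]], twist=[[0,0,0],[0,0,0],[0,0,0],[0,0,0],[0,0,0],[0,0,0],[0,0,0],[0,0,0],[0,0,0],[0,0,0],[0,0,0],[0,0,0],[0,0,0]])

```text
clock: 5.8
position: [0.4467, -0.0673, 0.0698]
tool_rot: [3.136, -0.001, 1.487]
force: [9.4, 4.9, 5.7]
grip_width: 0.0079
finger_force: 50.1
```

Request:
apply_moves(claw=[0.03,0.03,0.03,0.03,0.03,0.03,0.03,0.03,0.03,0.03,0.03], xyz=[[0,0,0],[0,0,0],[0,0,0],[0,0,0],[0,0,0],[0,0,0],[0,0,-0.03],[0,0,-0.04],[0,0,-0.04],[0,0,-0.04],[0,0,0]], twist=[[0,0,0],[0,0,0],[0,0,0],[0,0,0],[0,0,0],[0,0,0],[0,0,0],[0,0,0],[0,0,0],[0,0,0],[0,0,0]])

```text
clock: 6.9
position: [0.4457, -0.0682, 0.2223]
tool_rot: [3.135, -0.001, 1.486]
force: [0.9, -0.0, -1.5]
grip_width: 0.0301
finger_force: 0.0
```

Run:
```python
from h import *
save('top','top2'); f=save('wrist','w2'); print(bot.observe()['position'],bot.observe()['force'])
im=cv2.imread('pics/top2.png')[95:300,240:430]; a=cv2.resize(im,(600,600*205//190)); b=cv2.imread('pics/w2.png')
cv2.imwrite('pics/crop2.png',cv2.resize(im,None,fx=2.9,fy=2.9,interpolation=cv2.INTER_CUBIC))
```

```text
[ 0.44412803 -0.06769241  0.21879907] [ 0.48430523 -0.41627434 -0.2574148 ]
```

View pics/crop2.png

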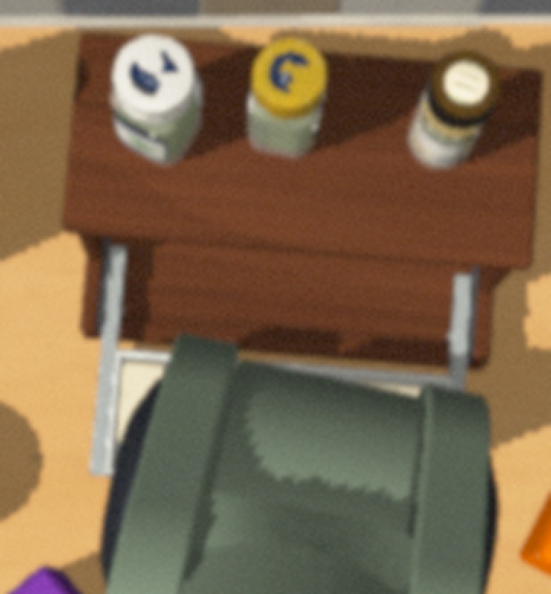

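View pics/w2.png

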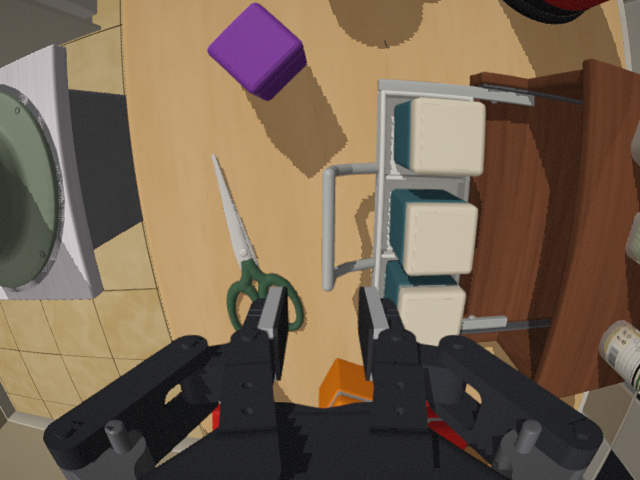

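Tray is out; in the wrist view the lids are at about (447,137), (441,235) and (431,310, partly hidden), and the handle bar at x=328, y 170–288.

Run:
```python
from h import *
f=bot.grab_frame('wrist'); X=np.array([.9964,-.0847,0]);L=np.array([.0847,.9964,0])
sh=lambda p:(np.round(p,4),'rx,l',np.round([p@X,p@L],4))
for n,u,v,z in [('Lc',447,137,.106),('Mc',441,237,.106),('bar',328,229,.088)]: print(n,*sh(rayf(f,u,v,z)))
for n,c in [('L',[(411,98),(484,100),(482,175),(408,171)]),('M',[(415,191),(475,205),(474,273),(406,267)])]:
    print(n,*sh(np.mean([rayf(f,u,v,.106) for u,v in c],0)))
s=bot.observe(); print(*sh(s['position']))
for r in bot.find_in('wrist','caddy_left')[:4]: print(r['score'],*sh(np.array(r['position'])))
```

```text
Lc [ 0.5378 -0.0054  0.106 ] rx,l [0.5363 0.0402]
Mc [ 0.5318 -0.0788  0.106 ] rx,l [ 0.5366 -0.0335]
bar [ 0.4482 -0.0707  0.088 ] rx,l [ 0.4526 -0.0325]
L [ 0.5385 -0.0045  0.106 ] rx,l [0.5369 0.0411]
M [ 0.5341 -0.0776  0.106 ] rx,l [ 0.5387 -0.032 ]
[ 0.4436 -0.0677  0.218 ] rx,l [ 0.4478 -0.0299]
0.87 [ 0.5303 -0.0017  0.1068] rx,l [0.5285 0.0432]
```

Request:
apply_moves(claw=[0.085,0.085,0.085,0.085,0.085,0.085,0.085,0.085,0.085,0.085], xyz=[[0.023,0.03,0],[0.023,0.03,0],[0.024,0.03,0],[0,0,0.03],[0,0,0.03],[0,0,0.03],[0,0,0.03],[0,0,0],[0,0,0],[0,0,0]], twist=[[0,0,0],[0,0,0],[0,0,0],[0,0,0],[0,0,0],[0,0,0],[0,0,0],[0,0,0],[0,0,0],[0,0,0]])

```text
clock: 8.1
position: [0.54, -0.0061, 0.0993]
tool_rot: [3.141, -0.0, 1.485]
force: [0.2, -0.3, 0.5]
grip_width: 0.0849
finger_force: 0.0
```

Run:
```python
from h import *
f=save('wrist','w3'); s=bot.observe(); p=s['position'];X=np.array([.9964,-.0847,0]);L=np.array([.0847,.9964,0])
print(p,p@X,p@L,s['force'],s['tool_rot'])
```

```text
[ 0.54011414 -0.00594454  0.09948945] 0.5386732274787936 0.039824531451548205 [0.17819507 0.39754121 0.21616849] [ 3.14006388e+00 -2.96549538e-04  1.48558240e+00]
```

View pics/w3.png

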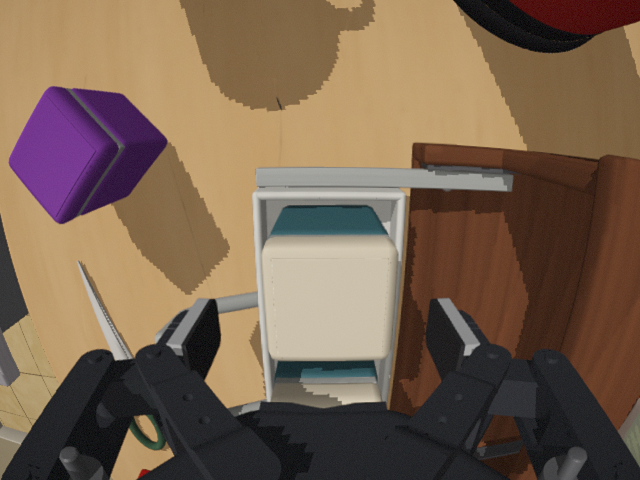

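Left lid spans x 265–395, y 235–360, centred between the fingers (pads at about 215 and 440). Descend, grip.

Request:
apply_moves(claw=[0.085,0.085,0.085,0,0,0,0,0,0], xyz=[[0,0,0.022],[0,0,0.022],[0,0,0],[0,0,0],[0,0,0],[0,0,0],[0,0,0],[0,0,0],[0,0,0]], twist=[[0,0,0],[0,0,0],[0,0,0],[0,0,0],[0,0,0],[0,0,0],[0,0,0],[0,0,0],[0,0,0]], force=60)

```text
clock: 9.05
position: [0.5407, -0.0059, 0.0559]
tool_rot: [3.139, -0.0, 1.486]
force: [1.8, -0.6, 9.7]
grip_width: 0.0552
finger_force: 61.7
```

Request:
apply_moves(claw=[0,0,0,0,0,0,0,0,0,0,0,0,0,0], xyz=[[0,0,-0.005],[0,0,-0.01],[0,0,-0.01],[0,0,-0.01],[0,0,-0.01],[0,0,-0.005],[0,0,0],[0,0,0],[0,0,0],[0,0,0],[0,0,0],[0,0,0],[0,0,0],[0,0,0]], twist=[[0,0,0],[0,0,0],[0,0,0],[0,0,0],[0,0,0],[0,0,0],[0,0,0],[0,0,0],[0,0,0],[0,0,0],[0,0,0],[0,0,0],[0,0,0],[0,0,0]])

```text
clock: 10.45
position: [0.5395, -0.0059, 0.1043]
tool_rot: [-3.142, 0.0, 1.486]
force: [0.8, -0.5, -3.6]
grip_width: 0.0555
finger_force: 64.2
```

Run:
```python
from h import *
F=[]
for i in range(5): bot.grab_frame('top'); F.append(bot.observe()['force'])
print(np.round(F,2),np.mean(F,0)); s=bot.observe(); print(s['position'],s['tool_rot'])
```

```text
[[-0.11  0.4  -3.17]
 [-0.37  0.71 -3.19]
 [-0.13 -0.67 -4.14]
 [-0.03 -0.14 -3.06]
 [ 0.06  0.12 -3.57]] [-0.11444482  0.08285137 -3.42733221]
[ 0.53949761 -0.00586533  0.10429529] [-3.14157638e+00  1.26660084e-05  1.48577071e+00]
```

Left weighs about 3.4 N. Put back gently.

Request:
apply_moves(claw=[0,0,0,0,0,0,0,0,0.085,0.085,0.085,0.085,0.085], xyz=[[0,0,0.01],[0,0,0.01],[0,0,0.01],[0,0,0.01],[0,0,0.005],[0,0,0.003],[0,0,0.001],[0,0,0],[0,0,0],[0,0,0],[0,0,0],[0,0,0],[0,0,0]], twist=[[0,0,0],[0,0,0],[0,0,0],[0,0,0],[0,0,0],[0,0,0],[0,0,0],[0,0,0],[0,0,0],[0,0,0],[0,0,0],[0,0,0],[0,0,0]])

```text
clock: 12.0
position: [0.5396, -0.0059, 0.0553]
tool_rot: [3.141, 0.0, 1.486]
force: [-0.2, 0.3, -0.1]
grip_width: 0.0851
finger_force: 0.0
```

Request:
apply_moves(claw=[0.085,0.085,0.085,0.085,0.085,0.085,0.085,0.085,0.085,0.085], xyz=[[0,0,-0.02],[0,0,-0.03],[0,0,-0.03],[-0.03,0,0],[-0.03,0,0],[-0.014,0,0],[0,0,0.03],[0,0,0],[0,0,0],[0,0,0]], twist=[[0,0,0],[0,0,0],[0,0,0],[0,0,0],[0,0,0],[0,0,0],[0,0,0],[0,0,0],[0,0,0],[0,0,0]])

```text
clock: 13.0
position: [0.5336, -0.0792, 0.1061]
tool_rot: [3.141, -0.0, 1.486]
force: [-0.1, -1.0, 0.4]
grip_width: 0.0851
finger_force: 0.0
```

Run:
```python
from h import *
f=save('wrist','w4'); s=bot.observe(); p=s['position'];X=np.array([.9964,-.0847,0]);L=np.array([.0847,.9964,0])
print(p,p@X,p@L,s['force'],s['tool_rot'])
for r in bot.find_in('wrist','caddy_middle')[:4]: q=np.array(r['position']);print(r['score'],q,q@X,q@L,projf(f,q))
```

```text
[ 0.53369746 -0.07917094  0.10615892] 0.5384819277833996 -0.033681746374560194 [-0.20631223  0.59011306 -0.20900785] [ 3.14069825e+00 -1.60516703e-04  1.48644661e+00]
0.91 [ 0.5336 -0.0728  0.1057] 0.5378452 -0.027342000000000005 [321.18323094 289.95174226]
0.7 [0.4185 0.065  0.0809] 0.41148789999999996 0.10021295 [78.95459102 31.91533364]
0.6 [ 0.346  -0.2679  0.0388] 0.36744552999999996 -0.23762936 [141.54776069 453.85903641]
```

View pics/w4.png

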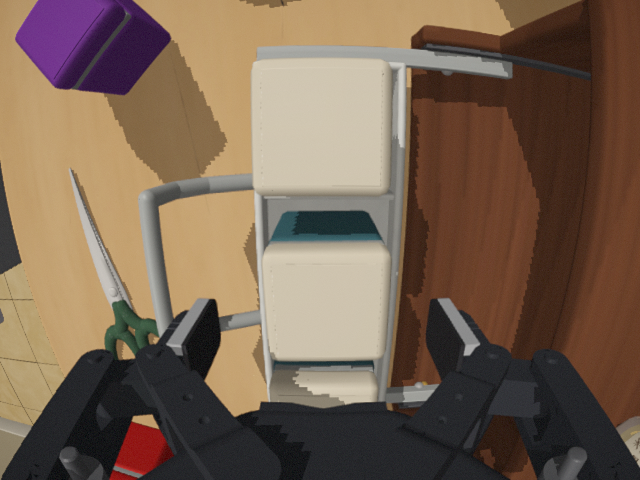

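Left is back in its pocket (lid 255–390 × 60–193); middle lid at 265–390 × 240–360, centred between the pads.

Request:
apply_moves(claw=[0.085,0.085,0.085,0.085,0,0,0,0,0,0], xyz=[[0,0,0.025],[0,0,0.02],[0,0,0.006],[0,0,0],[0,0,0],[0,0,0],[0,0,0],[0,0,0],[0,0,0],[0,0,0]], twist=[[0,0,0],[0,0,0],[0,0,0],[0,0,0],[0,0,0],[0,0,0],[0,0,0],[0,0,0],[0,0,0],[0,0,0]])

```text
clock: 14.1
position: [0.5344, -0.0797, 0.0556]
tool_rot: [3.139, -0.0, 1.486]
force: [1.7, 0.2, 10.1]
grip_width: 0.055
finger_force: 62.7
```

Request:
apply_moves(claw=[0,0,0,0,0,0,0,0,0,0,0,0,0,0], xyz=[[0,0,-0.005],[0,0,-0.01],[0,0,-0.01],[0,0,-0.01],[0,0,-0.01],[0,0,-0.005],[0,0,0],[0,0,0],[0,0,0],[0,0,0],[0,0,0],[0,0,0],[0,0,0],[0,0,0]], twist=[[0,0,0],[0,0,0],[0,0,0],[0,0,0],[0,0,0],[0,0,0],[0,0,0],[0,0,0],[0,0,0],[0,0,0],[0,0,0],[0,0,0],[0,0,0],[0,0,0]])

```text
clock: 15.5
position: [0.5332, -0.0796, 0.1043]
tool_rot: [-3.142, 0.0, 1.486]
force: [1.0, -0.5, -7.6]
grip_width: 0.0553
finger_force: 65.2
```

Run:
```python
from h import *
F=[]
for i in range(5): bot.grab_frame('top'); F.append(bot.observe()['force'])
print(np.round(F,2),np.mean(F,0)); s=bot.observe(); print(s['position'],s['tool_rot'])
```

```text
[[ 0.64  0.46 -6.77]
 [-0.07 -0.26 -6.63]
 [ 0.04  0.27 -7.03]
 [ 1.08 -0.18 -6.43]
 [ 0.21  0.71 -7.05]] [ 0.38135287  0.19956674 -6.7822514 ]
[ 0.5332103  -0.07961215  0.104326  ] [3.14154594e+00 1.02307868e-05 1.48577137e+00]
```

Middle weighs about 6.8 N, which is likely the heaviest. Put it back, then check the right one.

Request:
apply_moves(claw=[0,0,0,0,0,0,0,0,0.085,0.085,0.085,0.085,0.085], xyz=[[0,0,0.01],[0,0,0.01],[0,0,0.01],[0,0,0.01],[0,0,0.005],[0,0,0.003],[0,0,0.001],[0,0,0],[0,0,0],[0,0,0],[0,0,0],[0,0,0],[0,0,0]], twist=[[0,0,0],[0,0,0],[0,0,0],[0,0,0],[0,0,0],[0,0,0],[0,0,0],[0,0,0],[0,0,0],[0,0,0],[0,0,0],[0,0,0],[0,0,0]])

```text
clock: 17.05
position: [0.5333, -0.0796, 0.0554]
tool_rot: [3.141, 0.0, 1.486]
force: [-0.4, -0.1, -0.2]
grip_width: 0.0848
finger_force: 0.0
```

Request:
apply_moves(claw=[0.085,0.085,0.085,0.085,0.085,0.085,0.085,0.085,0.085,0.085], xyz=[[0,0,-0.02],[0,0,-0.03],[0,0,-0.03],[-0.03,0,0],[-0.03,0,0],[-0.014,0,0],[0,0,0.03],[0,0,0],[0,0,0],[0,0,0]], twist=[[0,0,0],[0,0,0],[0,0,0],[0,0,0],[0,0,0],[0,0,0],[0,0,0],[0,0,0],[0,0,0],[0,0,0]])

```text
clock: 18.05
position: [0.5274, -0.153, 0.1061]
tool_rot: [3.141, -0.0, 1.486]
force: [-0.1, -1.2, 0.0]
grip_width: 0.0847
finger_force: 0.0
```

Run:
```python
from h import *
f=save('wrist','w5'); s=bot.observe(); p=s['position'];X=np.array([.9964,-.0847,0]);L=np.array([.0847,.9964,0])
print(p,p@X,p@L,s['force'],s['tool_rot'])
```

```text
[ 0.52742514 -0.15298297  0.10618381] 0.5384840699558595 -0.10775932474856444 [-0.863624    0.25957666  0.30012348] [ 3.14066013e+00 -2.30247866e-05  1.48641835e+00]
```

View pics/w5.png

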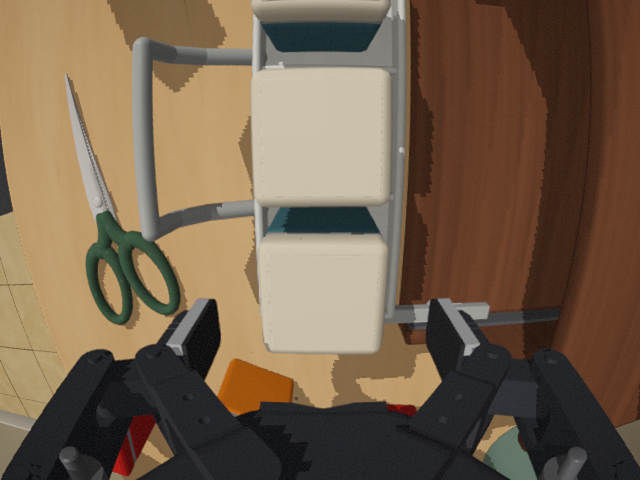

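Right lid at 258–388 × 235–352, a few mm to the front left of the grip centre; I correct by 3 mm.

Request:
apply_moves(claw=[0.085,0.085,0.085,0.085,0,0,0,0,0,0], xyz=[[0.003,-0.003,0.025],[0,0,0.02],[0,0,0.006],[0,0,0],[0,0,0],[0,0,0],[0,0,0],[0,0,0],[0,0,0],[0,0,0]], twist=[[0,0,0],[0,0,0],[0,0,0],[0,0,0],[0,0,0],[0,0,0],[0,0,0],[0,0,0],[0,0,0],[0,0,0]])

```text
clock: 19.1
position: [0.5251, -0.1502, 0.0555]
tool_rot: [3.139, 0.0, 1.486]
force: [0.4, -0.1, 8.4]
grip_width: 0.0558
finger_force: 61.5
```

Request:
apply_moves(claw=[0,0,0,0,0,0,0,0,0,0,0,0,0,0], xyz=[[0,0,-0.005],[0,0,-0.01],[0,0,-0.01],[0,0,-0.01],[0,0,-0.01],[0,0,-0.005],[0,0,0],[0,0,0],[0,0,0],[0,0,0],[0,0,0],[0,0,0],[0,0,0],[0,0,0]], twist=[[0,0,0],[0,0,0],[0,0,0],[0,0,0],[0,0,0],[0,0,0],[0,0,0],[0,0,0],[0,0,0],[0,0,0],[0,0,0],[0,0,0],[0,0,0],[0,0,0]])

```text
clock: 20.5
position: [0.5242, -0.1501, 0.1043]
tool_rot: [-3.142, 0.0, 1.486]
force: [0.4, -0.1, -1.8]
grip_width: 0.0561
finger_force: 63.7
```

Run:
```python
from h import *
F=[]
for i in range(5): bot.grab_frame('top'); F.append(bot.observe()['force'])
print(np.round(F,2),np.mean(F,0)); s=bot.observe(); print(s['position'],s['tool_rot'])
```

```text
[[-0.23  0.07 -1.61]
 [ 0.24  0.02 -1.72]
 [ 0.68  0.36 -1.55]
 [-0.39 -0.29 -2.31]
 [-0.13 -0.12 -1.48]] [ 0.03351783  0.00732416 -1.73423975]
[ 0.52422433 -0.15010734  0.10432648] [3.14150932e+00 1.17201125e-05 1.48574193e+00]
```

Right weighs about 1.7 N, so the middle is the heaviest. Put right back, then take the middle.

Request:
apply_moves(claw=[0,0,0,0,0,0,0,0,0.085,0.085,0.085,0.085,0.085], xyz=[[0,0,0.01],[0,0,0.01],[0,0,0.01],[0,0,0.01],[0,0,0.005],[0,0,0.003],[0,0,0.001],[0,0,0],[0,0,0],[0,0,0],[0,0,0],[0,0,0],[0,0,0]], twist=[[0,0,0],[0,0,0],[0,0,0],[0,0,0],[0,0,0],[0,0,0],[0,0,0],[0,0,0],[0,0,0],[0,0,0],[0,0,0],[0,0,0],[0,0,0]])

```text
clock: 22.05
position: [0.5242, -0.1501, 0.0553]
tool_rot: [3.142, 0.0, 1.486]
force: [-0.7, 0.2, 0.4]
grip_width: 0.0851
finger_force: 0.0
```

Request:
apply_moves(claw=[0.085,0.085,0.085,0.085,0.085,0.085,0.085,0.085,0.085,0.085], xyz=[[0,0,-0.02],[0,0,-0.03],[0,0,-0.03],[0.03,0.003,0],[0.03,0,0],[0.011,0,0],[0,0,0.03],[0,0,0],[0,0,0],[0,0,0]], twist=[[0,0,0],[0,0,0],[0,0,0],[0,0,0],[0,0,0],[0,0,0],[0,0,0],[0,0,0],[0,0,0],[0,0,0]])

```text
clock: 23.05
position: [0.5335, -0.0804, 0.1062]
tool_rot: [3.141, 0.0, 1.485]
force: [-1.2, -0.1, 0.4]
grip_width: 0.0848
finger_force: 0.0
```

Request:
apply_moves(claw=[0.085,0.085,0.085,0.085,0,0,0,0,0,0], xyz=[[0,0,0.025],[0,0,0.02],[0,0,0.006],[0,0,0],[0,0,0],[0,0,0],[0,0,0],[0,0,0],[0,0,0],[0,0,0]], twist=[[0,0,0],[0,0,0],[0,0,0],[0,0,0],[0,0,0],[0,0,0],[0,0,0],[0,0,0],[0,0,0],[0,0,0]])

```text
clock: 24.05
position: [0.5337, -0.0797, 0.0555]
tool_rot: [3.14, -0.0, 1.486]
force: [-2.9, 0.4, 11.4]
grip_width: 0.0556
finger_force: 61.7
```

Request:
apply_moves(claw=[0,0,0,0,0,0,0,0,0,0,0,0,0,0,0,0], xyz=[[0,0,-0.005],[0,0,-0.01],[0,0,-0.015],[0,0,-0.02],[0,0,-0.02],[0,0,-0.025],[0,0,-0.025],[0,0,-0.025],[0,0,-0.02],[0,0,-0.015],[0,0,-0.005],[0,0,0],[0,0,0],[0,0,0],[0,0,0],[0,0,0]], twist=[[0,0,0],[0,0,0],[0,0,0],[0,0,0],[0,0,0],[0,0,0],[0,0,0],[0,0,0],[0,0,0],[0,0,0],[0,0,0],[0,0,0],[0,0,0],[0,0,0],[0,0,0],[0,0,0]])

```text
clock: 25.65
position: [0.5331, -0.0796, 0.2389]
tool_rot: [-3.141, 0.0, 1.486]
force: [0.4, 0.0, -7.1]
grip_width: 0.0555
finger_force: 65.7
```

Run:
```python
from h import *
f=save('scene','s6'); s=bot.observe(); print(s['position'],s['force'],s['grip_width'],s['finger_force'])
im=f['img'][130:310,270:470,::-1]; cv2.imwrite('pics/s6c.png',cv2.resize(im,None,fx=3.3,fy=3.3,interpolation=cv2.INTER_CUBIC))
```

```text
[ 0.53311588 -0.07966298  0.23901245] [ 0.2394652  -0.07377677 -7.6041191 ] 0.05507357052821288 65.6794023513794
```

View pics/s6c.png

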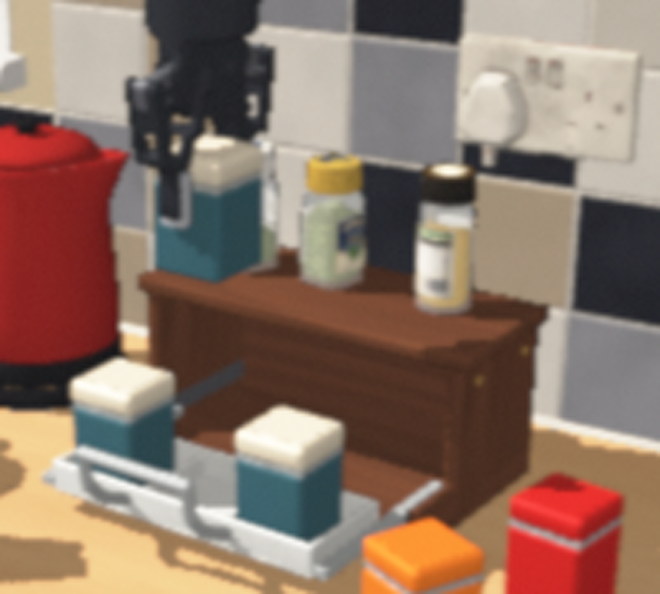

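The held caddy is upright above the shelf, the other two stand in their pockets, the tray is out, and the jars are untouched.

```bash
python3 -c "from workcell import bot; print(bot.job_done())"
```

```text
the job is handed in; nothing more can be done
None
```

The job is handed in: the middle caddy is the heaviest (about 7 N, against 3.4 N left and 1.7 N right), held upright with its underside about 20 cm above the worktop, with the other two back in their pockets and the tray still out; no verdict was returned.

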